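Raise the weighing hood's sash to the pointer

TASK

Push the sliding window of the clear hood up with your fingertips from beneath its black lip until the lip is level with the pointer clip on the frame at its left, and not noticeably past it. Do not grip the lip, and leave the pointer and the things standing about on the bench where they are. Then take the hand away; the window stays up by itself.

Things in the scene. Friction and masses are not known exactly. Their poses are not given: they have to be found in the camera images.
- hood: clear weighing hood, 500 mm wide, 300 deep, 380 high, fixed to the bench, a balance inside. Its front faces the robot and leans back from it, 30 degrees from vertical. Origin: on the bench, middle of the foot of the front; x points level into the hood, y to the robot's left, z up. Below the sash a white apron goes on in the window's plane to the bench; in front of it only jar and dish stand, low
- sash (a joint): the sliding window in the hood's front (m): 0 shut, grows as it goes up the leaning front, i.e. along (0.5, 0, 0.866) of the hood's frame; at most 0.20. Its weight is counterbalanced: it takes roughly 2 to 5 N along the slope to move it, either way, and it stays where it is left
- lip_edge (a point): middle of the lower front edge of the black lip along the foot of the sash. The lip is 400 mm long (y), 16 mm thick, and stands out 45 mm square from the leaning window (upper 8 mm: 38 mm), so its outer edge is 22 mm higher than its root. With the sash shut this edge is at (0.0185, 0, 0.122) in the hood's frame. Axes: z up the slope, x square to the window into the hood, y to the left
- pointer (a joint): position of the pointer clip along the jamb (m), on the same scale as the sash: when the two values are equal, lip and pointer are level. The clip sits tight and is not to be moved
- mark (a point): lower side of the arrow point of the pointer, a black clip on the frame to the left of the sash, 216 mm from the middle of the front, pointing right at the lip's end. Arrow and lip are both 16 mm thick, so flush when level: then lip_edge is at z = 0 in this frame (axes as lip_edge). The clip reaches from 9 mm below to 25 mm above this point and stands out 38 mm
- petri: shallow open glass dish, 90 mm across, 16 mm high, in front of the hood to the robot's right of the middle, a short way out from the foot of its front; origin under its centre
- jar: white jar, 56 mm across, 55 mm high, in front of the hood to the robot's left of the middle; origin under its centre
- beaker: glass beaker, 68 mm across, 85 mm high, to the left of the hood; origin under its centre
- amber: amber glass bottle, 60 mm across, 130 mm high, to the right of the hood; origin under its centre
- eggcup: egg standing in a white cup, 44 mm across, 83 mm high in all, on the open bench to the right; origin under its centre

How it is judged:
By the outcome, as a careful person would: the job done as asked, in the order asked, and still so for the second after the job is handed in, with the robot touching nothing.
It also fails if it takes over 38 s, if anything falls off the work surface, if the arm or the gripper's body presses on something with over 40 N, if the wrist force passes 120 N, or if a joint passes its speed limit or range.

ROBOT

A 6-joint arm with a two-finger parallel gripper is mounted at the origin on the work surface. World frame = base frame: x ahead of the robot, y to its left, z up, the work surface at z = 0. Lengths are in mm, angles in rad, forces in N, time in s.
With the tool pointing down it reaches from about 350 to 925 mm from the base axis. Payload 6.4 kg.
Tool frame: the origin (TCP) lies midway between the tips of the shut fingers; the grasp point (between the pads) lies 19 mm behind it (arm.pinch_z is the distance from the TCP to the grasp point, in mm); z points along the fingers, y is the direction in which the jaws open and shut (so a half turn about z gives the same grasp; the last joint's range is limited). The gripper opens to 94 mm and grips with 3 to 60 N. Pads are 16 mm wide; open, the fingers measure 119 mm over their backs; the gripper's body (75 mm by 177 mm) begins 78 mm behind the grasp point.
Start: joints at [1.004, 0.245, 1.558, -0, 1.339, -0.174], TCP at [248.803, 600.509, 205.455] pointing down, gripper open.
Joint ranges: [-3.13, 3.13], [-1.02, 2.26], [0.13, 2.54], [-0.95, 4.09], [0.21, 2.88], [-2.74, 2.74]. Speed limits (rad/s): [2.57, 2.57, 3.14, 3.14, 3.14, 3.14].

INTERFACE

Orientations are given as a unit quaternion [x, y, z, w].
In Python, from rig import get_state, cams, arm, cut_out gives the robot as it stands. The module is installed in compiled form; this text tells all that it offers.
- The arm moves only by the tool jog_arm, never from a script. Its argument "commands" is a list of rows, each an object of numbers: "dx", "dy", "dz": the shift along the tool's x, y, z in mm; "wx", "wy", "wz": the turn, a rotation vector about the tool's x, y, z in degrees. In form: [{"dx": .., "dy": .., "dz": .., "wx": .., "wy": .., "wz": ..}, ...]. A call has 1 to 5 rows; each row shifts and turns the commanded pose from where the row before left it, along the tool's axes as they then stand; what a row does not reach is not made up. A row lasts 1/10 s, in which the tool goes at most 50 mm and 8.59 degrees, less where a joint would pass 70% of its speed; a pose out of reach is approached as far as the arm can. A call with a gripper value outside its range is refused whole. "gripper" is the opening, from 0 (shut) to 1 (fully open), set as the call begins (left out, the last holds). The fingers move at their own pace and stop on an object; "newtons" is the grip in N (left out, the last holds). Time passes only in rows, so rows that do not move let the fingers close. It gives the time, the measured TCP pose, the force and the opening at its end, in the units of the state.
- get_state(): the state, without advancing time (a new reading comes with each control period).
- cams.capture(name): name is "scene" or "top" or "wrist"; returns the picture (400x640x3 uint8, blue, green, red); there is no depth.
- cams.calibration(name): a dict with "fovy" (degrees; the focal length in pixels is half the picture's height over the tangent of half this angle, whatever the lens; pixels are square), "cx", "cy" (the principal point, pixels), "k1" (the pictures are not rectified: a ray, as slopes to the right and down, at radius r is drawn at 1 + k1 r^2 times it, then the intrinsics apply), "position" and "rotation" of the camera in the world; the wrist camera has in their place "hand_eye" (4x4, takes a point from camera to tool coordinates, whose origin is the TCP and whose axes are the flange's). Camera axes: x right, y down, z forward; pixel columns grow to the right and rows downward; lengths in mm; the calibration is good to about 2 mm. A picture is of the moment at which its call begins: read the wrist's pose just before it. calibration takes no time and is no camera call.
- arm.close_job(): hands the job in, once; it reports no verdict.
Trained networks look in the newest picture that a camera, given by its name, has taken for a name from the list of things; names that differ only in an ending like _2 or _b are one class to them, and where a whole thing is asked for, a point or a joint stands for the part that bears it (a point fixed in the world has none). Each returns a list of dicts, best first, with "p" (0 to 1); they miss things now and then, are a little off and sometimes report something else, mostly with a low value. They report only what shows in the picture. A call takes as long as a camera call.
- cut_out(camera, target): "pixels" (400x640 bool, what is visible of it) and "rect" ([left, top, width, height] in pixels, round what is visible of it).
The state is a dict: "time": time; "qpos": joint angles; "qvel": joint speeds; "joint_efforts": joint torques, N m; "ee_pos": TCP position; "tool_rot": TCP orientation; "force": force on the tool from outside, world axes, zero at the start; "ft_torque": the same for the moment, N m; "gripper_width": finger opening in mm.
Only numpy, scipy, OpenCV 4.12 (cv2) and the standard library are available. Lean on these libraries where they do the work, as an engineer would, in place of code of your own. Each camera call takes 0.05 s, during which the arm holds its last target. There are 200 camera calls.

## Working session

There is one attempt and no reset: what is moved stays moved. The work goes in short steps, Python scripts to look and compute and a tool call to move; the robot and the scene stay as the last step left them, time stands still between calls to the robot, and variables do not carry over. Pictures are saved under pics/ and viewed, about 8 in all and at most 12, crops included, and the job is handed in when it is done.

Besides the shell and the picture viewer there is one more tool, called as a command line: name --argument value ..., lists and objects as JSON in quotes. jog_arm: Moves the arm, as the interface text tells. Its arguments: {"type":"object","properties":{"commands":{"type":"array"},"gripper":{"type":"number"},"newtons":{"type":"number"}},"required":["commands"]}

```bash
mkdir -p pics; cat > h.py <<'E'
import numpy as np, cv2
from rig import get_state, cams, arm, cut_out
from scipy.spatial.transform import Rotation as R
E
python3 - <<'E'
from h import *
s=get_state();print(s['time'],s['ee_pos'],s['tool_rot'],s['gripper_width'])
for n in ['scene','top']:
    cv2.imwrite(f'pics/{n}0.png',cams.capture(n)); print(n,cams.calibration(n))
    for t in ['lip_edge','mark','hood','jar','petri','beaker','amber','eggcup']:
        print(t,[(round(d['p'],2),d['rect']) for d in cut_out(n,t)[:2]])
print(cams.calibration('wrist'),get_state()['time'])
E
```

```text
0.0 [248.47807084 600.00132153 204.3686997 ] [ 1.95138406e-01  9.80775275e-01 -8.65855870e-04 -3.36625834e-04] 93.99117584708227
scene {'fovy': 42.504308898877674, 'cx': 318.2019002691064, 'cy': 197.35560013207885, 'k1': 0.028221756589034502, 'position': array([1386.03127036,  645.09098327, 1279.97952625]), 'rotation': array([ 0.43652336,  0.82235163, -0.32556583, -0.16490013])}
lip_edge [(0.65, [211.9, 166.8, 106.4, 75.9])]
mark [(0.64, [298.5, 226.0, 19.2, 26.0])]
hood [(0.56, [128.2, 131.1, 214.6, 204.9])]
jar [(0.9, [332.7, 220.6, 20.4, 25.0]), (0.41, [211.5, 167.1, 111.8, 74.2])]
petri [(0.61, [299.6, 229.3, 18.6, 20.2]), (0.59, [251.5, 173.7, 32.3, 17.6])]
beaker [(0.88, [359.7, 266.8, 28.0, 38.7]), (0.54, [203.5, 147.2, 18.5, 30.1])]
amber [(0.82, [202.4, 148.8, 17.3, 28.9])]
eggcup [(0.64, [212.9, 168.1, 108.9, 77.0]), (0.46, [254.9, 137.1, 14.4, 19.5])]
top {'fovy': 52.456360403871514, 'cx': 326.2155830609102, 'cy': 201.5797734191208, 'k1': -0.051353485882757344, 'position': array([ 445.85348994,   39.51453071, 1126.86925425]), 'rotation': array([-0.69801702,  0.71508481, -0
[... 278 characters left out ...]
3, [396.9, 203.0, 28.9, 36.7]), (0.38, [253.3, 94.9, 20.1, 18.5])]
beaker [(0.68, [199.0, 140.5, 28.9, 25.2])]
amber [(0.56, [462.4, 182.3, 34.0, 23.2])]
eggcup [(0.73, [443.1, 256.4, 25.6, 17.1]), (0.73, [200.1, 141.4, 26.8, 27.0])]
{'fovy': 68.54979359661246, 'cx': 317.79344512538313, 'cy': 204.44246471988578, 'k1': -0.008422902215969195, 'hand_eye': array([[ 1.36788966e-03, -9.59978911e-01, -2.80068954e-01,
         8.09490997e+01],
       [ 9.99998870e-01,  1.13866879e-03,  9.81151551e-04,
         7.59207499e-01],
       [-6.22979020e-04, -2.80069979e-01,  9.59979384e-01,
        -1.79320228e+02],
       [ 0.00000000e+00,  0.00000000e+00,  0.00000000e+00,
         1.00000000e+00]])} 0.9
```

```bash
ls pics
```

```text
scene0.png
top0.png
```

```bash
python3 - <<'E'
import cv2
a=cv2.imread('pics/top0.png')[0:290,180:540]; cv2.imwrite('pics/topc.png',cv2.resize(a,None,fx=2,fy=2,interpolation=cv2.INTER_CUBIC)[:,:])
b=cv2.imread('pics/scene0.png')[110:350,120:400]; cv2.imwrite('pics/scenec.png',cv2.resize(b,None,fx=2.5,fy=2.5,interpolation=cv2.INTER_CUBIC))
E
```

```text
(no output)
```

View pics/topc.png

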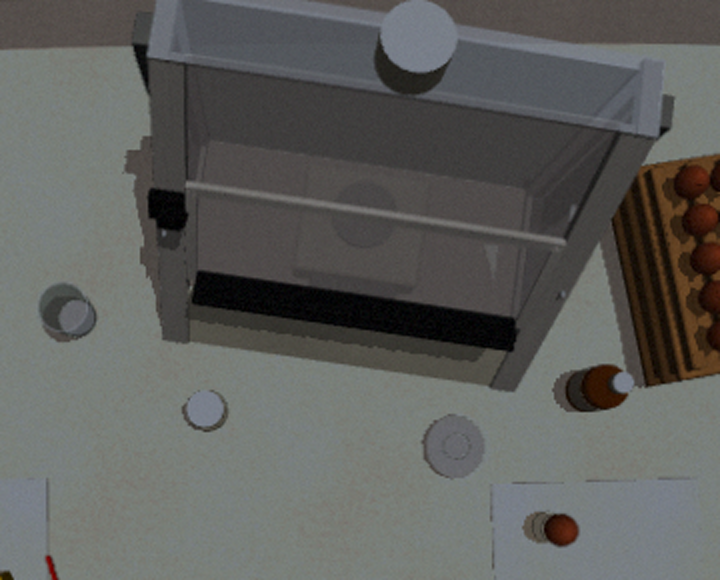

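View pics/scenec.png

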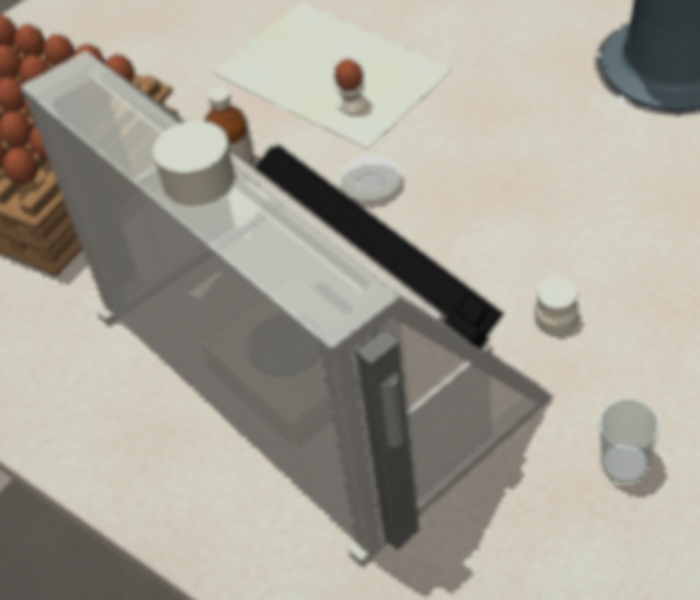

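The top view shows the hood turned about 8° right, with its foot corners near (262,170) and (437,195). The lip's outer edge runs (276,152)–(436,175), and the clip is near (264,105). The scene view shows the clip and lip end near (318,235) and the left foot corner near (340,269).

```bash
cat >> h.py <<'E'
def proj(n,P,T=None):
    c=cams.calibration(n); f=200/np.tan(np.radians(c['fovy']/2))
    if T is None:
        q=R.from_quat(c['rotation']).inv().apply(np.atleast_2d(P)-c['position'])
    else:
        M=T@c['hand_eye']; q=(np.atleast_2d(P)-M[:3,3])@M[:3,:3]
    s=q[:,:2]/q[:,2:]; s=s*(1+c['k1']*(s**2).sum(1,keepdims=True))
    return s*f+[c['cx'],c['cy']]
def slope(t,d,y): # hood coords: t up slope, d out of window
    t,d,y=np.broadcast_arrays(*map(lambda a:np.asarray(a,float),(t,d,y)))
    return np.stack([.5*t-.866*d,y,.866*t+.5*d],-1)
def hood2w(p,h): return R.from_euler('z',h[2]).apply(np.atleast_2d(p))+[h[0],h[1],0]
def tcpT(s):
    T=np.eye(4);T[:3,:3]=R.from_quat(s['tool_rot']).as_matrix();T[:3,3]=s['ee_pos'];return T
E
python3 - <<'E'
from h import *
from scipy.optimize import least_squares
def pts(v):
    h=v[:3]; s=v[3]
    return hood2w(np.vstack([[[0,250,0],[0,-250,0]],slope(114.9+s,45,[200,-200])]),h)
obs=np.array([[261.5,170.5],[437,195.5],[276.5,152],[436.5,175]])
r=least_squares(lambda v:(proj('top',pts(v))-obs).ravel(),[600,0,-.14,20])
print(r.x,r.fun); h=r.x[:3]
print(proj('scene',pts(r.x)))
# pointer lower outer clip edge: d=38, t=114.9+p-9, y 216
for p in range(0,200,20): print(p,proj('top',hood2w(slope([114.9+p-9,114.9+p+25],[38,38],216),h)).round(1).tolist(), proj('scene',hood2w(slope([114.9+p-9,114.9+p+25],38,216),h)).round(1).tolist())
print('lip',hood2w(slope(114.9+r.x[3],45,0),h))
# objects at bench
from scipy.optimize import fsolve
for n,px,z in [('jar',[180+103,205],55),('petri',[180+227,223],16),('beaker',[180+33,155],85)]:
    q=fsolve(lambda a:(proj('top',[a[0],a[1],z])-px).ravel(),[500,0]); print(n,q.round(0),R.from_euler('z',-h[2]).apply([q[0]-h[0],q[1]-h[1],0]).round(0))
E
```

```text
[ 5.74557605e+02 -6.30331469e+01 -1.63718726e-01  2.55977715e+01] [-0.1556775  -0.16422053  0.54412698 -0.05189917 -0.62474769  0.00735812
  0.3060397   0.1594101 ]
[[341.76912309 267.5945278 ]
 [234.57651432 186.05919517]
 [322.19819671 234.59895629]
 [231.14217237 167.4586601 ]]
0 [[270.2, 158.0], [269.9, 149.1]] [[329.0, 242.7], [324.9, 239.7]]
20 [[270.0, 152.8], [269.8, 143.6]] [[326.6, 241.0], [322.4, 237.9]]
40 [[269.9, 147.5], [269.6, 138.0]] [[324.2, 239.2], [319.9, 236.1]]
60 [[269.7, 142.0], [269.4, 132.1]] [[321.7, 237.4], [317.3, 234.2]]
80 [[269.5, 136.3], [269.3, 126.1]] [[319.1, 235.5], [314.6, 232.3]]
100 [[269.4, 130.3], [269.1, 119.8]] [[316.5, 233.6], [311.8, 230.3]]
120 [[269.2, 124.2], [268.9, 113.3]] [[313.8, 231.7], [309.0, 228.3]]
140 [[269.0, 117.9], [268.7, 106.6]] [[311.0, 229.7], [306.1, 226.2]]
160 [[268.8, 111.3], [268.5, 99.6]] [[308.1, 227.7], [303.1, 224.1]]
180 [[268.6, 104.5], [268.3, 92.4]] [[305.2, 225.6], [300.0, 221.9]]
lip [[605.41822986 -68.13124008 144.17107013]]
jar [514. 121.] [-90. 171.   0.]
petri [ 458. -216.] [ -90. -170.    0.]
beaker [645. 297.] [ 11. 367.   0.]
```

```bash
cat >> h.py <<'E'
H=np.array([574.6,-63.0,-.1637])
def goalR(tilt=60):
    return R.from_euler('z',H[2])*R.from_matrix(np.array([[1,0,0],[0,-1,0],[0,0,-1.]]))*R.from_euler('y',tilt,degrees=True)
def plan(s,goal,w,N):
    Rc=R.from_quat(s['tool_rot']);p=(np.array(goal)-s['ee_pos'])/N
    for i in range(N):
        print(Rc.inv().apply(p).round(1).tolist()); Rc=Rc*R.from_rotvec(w,degrees=True)
    return (goalR().inv()*Rc).as_rotvec(degrees=True)
E
python3 - <<'E'
from h import *
s=get_state()
print(( R.from_quat(s['tool_rot']).inv()*goalR(0)).as_rotvec(degrees=True))
print(plan(s,[450,-45,235],[0,0,8.4],20))
E
```

```text
[ 5.96406910e-04 -1.53209790e-03  1.66871589e+02]
[-21.6, -26.0, -1.5]
[-25.2, -22.5, -1.5]
[-28.2, -18.6, -1.5]
[-30.6, -14.3, -1.5]
[-32.4, -9.6, -1.5]
[-33.5, -4.8, -1.5]
[-33.8, 0.1, -1.5]
[-33.4, 5.1, -1.5]
[-32.3, 9.9, -1.5]
[-30.5, 14.5, -1.5]
[-28.1, 18.8, -1.5]
[-25.0, 22.7, -1.5]
[-21.4, 26.1, -1.5]
[-17.4, 29.0, -1.5]
[-13.0, 31.2, -1.5]
[-8.3, 32.8, -1.5]
[-3.4, 33.6, -1.5]
[1.5, 33.8, -1.5]
[6.5, 33.2, -1.5]
[11.2, 31.9, -1.5]
[ -0.58992942 -59.99747295   1.02387576]
```

jog_arm --commands '[{"dx":-21.6,"dy":-26,"dz":-1.5,"wz":8.4},{"dx":-25.2,"dy":-22.5,"dz":-1.5,"wz":8.4},{"dx":-28.2,"dy":-18.6,"dz":-1.5,"wz":8.4},{"dx":-30.6,"dy":-14.3,"dz":-1.5,"wz":8.4},{"dx":-32.4,"dy":-9.6,"dz":-1.5,"wz":8.4}]' --gripper 0

```text
schema error: expected keys dx, dy, dz, wx, wy, wz
```

jog_arm --commands '[{"dx":-33.5,"dy":-4.8,"dz":-1.5,"wz":8.4},{"dx":-33.8,"dy":0,"dz":-1.5,"wz":8.4},{"dx":-33.4,"dy":5.1,"dz":-1.5,"wz":8.4},{"dx":-32.3,"dy":9.9,"dz":-1.5,"wz":8.4},{"dx":-30.5,"dy":14.5,"dz":-1.5,"wz":8.4}]'

```text
schema error: expected keys dx, dy, dz, wx, wy, wz
```

jog_arm --commands '[{"dx":-28.1,"dy":18.8,"dz":-1.5,"wz":8.4},{"dx":-25,"dy":22.7,"dz":-1.5,"wz":8.4},{"dx":-21.4,"dy":26.1,"dz":-1.5,"wz":8.4},{"dx":-17.4,"dy":29,"dz":-1.5,"wz":8.4},{"dx":-13,"dy":31.2,"dz":-1.5,"wz":8.4}]'

```text
schema error: expected keys dx, dy, dz, wx, wy, wz
```

jog_arm --commands '[{"dx":-8.3,"dy":32.8,"dz":-1.5,"wz":8.4},{"dx":-3.4,"dy":33.6,"dz":-1.5,"wz":8.4},{"dx":1.5,"dy":33.8,"dz":-1.5,"wz":8.4},{"dx":6.5,"dy":33.2,"dz":-1.5,"wz":8.4},{"dx":11.2,"dy":31.9,"dz":-1.5,"wz":8.4}]'

```text
schema error: expected keys dx, dy, dz, wx, wy, wz
```

jog_arm --commands '[{"dx":-21.6,"dy":-26,"dz":-1.5,"wx":0,"wy":0,"wz":8.4},{"dx":-25.2,"dy":-22.5,"dz":-1.5,"wx":0,"wy":0,"wz":8.4},{"dx":-28.2,"dy":-18.6,"dz":-1.5,"wx":0,"wy":0,"wz":8.4},{"dx":-30.6,"dy":-14.3,"dz":-1.5,"wx":0,"wy":0,"wz":8.4},{"dx":-32.4,"dy":-9.6,"dz":-1.5,"wx":0,"wy":0,"wz":8.4}]' --gripper 0

```text
time: 1.4
ee_pos: [299.2, 438.0, 213.1]
tool_rot: [0.536, 0.844, 0.0, 0.0]
force: [1.2, -0.4, 0.1]
gripper_width: 57.2
```

jog_arm --commands '[{"dx":-33.5,"dy":-4.8,"dz":-1.5,"wx":0,"wy":0,"wz":8.4},{"dx":-33.8,"dy":0,"dz":-1.5,"wx":0,"wy":0,"wz":8.4},{"dx":-33.4,"dy":5.1,"dz":-1.5,"wx":0,"wy":0,"wz":8.4},{"dx":-32.3,"dy":9.9,"dz":-1.5,"wx":0,"wy":0,"wz":8.4},{"dx":-30.5,"dy":14.5,"dz":-1.5,"wx":0,"wy":0,"wz":8.4}]'

```text
time: 1.9
ee_pos: [349.5, 276.6, 220.7]
tool_rot: [0.803, 0.596, 0.0, 0.0]
force: [0.8, -0.1, 0.4]
gripper_width: 17.5
```

jog_arm --commands '[{"dx":-28.1,"dy":18.8,"dz":-1.5,"wx":0,"wy":0,"wz":8.4},{"dx":-25,"dy":22.7,"dz":-1.5,"wx":0,"wy":0,"wz":8.4},{"dx":-21.4,"dy":26.1,"dz":-1.5,"wx":0,"wy":0,"wz":8.4},{"dx":-17.4,"dy":29,"dz":-1.5,"wx":0,"wy":0,"wz":8.4},{"dx":-13,"dy":31.2,"dz":-1.5,"wx":0,"wy":0,"wz":8.4}]'

```text
time: 2.4
ee_pos: [399.8, 115.2, 228.3]
tool_rot: [0.963, 0.269, 0.0, 0.0]
force: [0.3, -0.1, -0.2]
gripper_width: 0.4
```

jog_arm --commands '[{"dx":-8.3,"dy":32.8,"dz":-1.5,"wx":0,"wy":0,"wz":8.4},{"dx":-3.4,"dy":33.6,"dz":-1.5,"wx":0,"wy":0,"wz":8.4},{"dx":1.5,"dy":33.8,"dz":-1.5,"wx":0,"wy":0,"wz":8.4},{"dx":6.5,"dy":33.2,"dz":-1.5,"wx":0,"wy":0,"wz":8.4},{"dx":11.2,"dy":31.9,"dz":-1.5,"wx":0,"wy":0,"wz":8.4}]'

```text
time: 2.9
ee_pos: [450.1, -46.3, 235.8]
tool_rot: [0.996, -0.095, 0.0, 0.0]
force: [-0.0, 1.2, 1.3]
gripper_width: 0.4
```

```bash
python3 - <<'E'
from h import *
g=hood2w(slope(125,150,0),H)[0];print(g)
print(plan(get_state(),g,[0,8.57,0],7))
E
```

```text
[508.10106724 -52.0158322  183.25      ]
[8.3, -0.8, 7.5]
[7.1, -0.8, 8.7]
[5.7, -0.8, 9.6]
[4.2, -0.8, 10.4]
[2.6, -0.8, 10.9]
[1.0, -0.8, 11.1]
[-0.7, -0.8, 11.2]
[-1.29290455  0.03253172  0.74356052]
```

jog_arm --commands '[{"dx":8.3,"dy":-0.8,"dz":7.5,"wx":0,"wy":8.57,"wz":-1.5},{"dx":7.1,"dy":-0.8,"dz":8.7,"wx":0,"wy":8.57,"wz":0},{"dx":5.7,"dy":-0.8,"dz":9.6,"wx":0,"wy":8.57,"wz":0},{"dx":4.2,"dy":-0.8,"dz":10.4,"wx":0,"wy":8.57,"wz":0},{"dx":2.6,"dy":-0.8,"dz":10.9,"wx":0,"wy":8.57,"wz":0}]'

```text
time: 3.4
ee_pos: [491.8, -48.1, 198.9]
tool_rot: [0.927, -0.073, 0.367, 0.031]
force: [0.5, 1.9, -0.1]
gripper_width: 0.5
```

jog_arm --commands '[{"dx":1,"dy":-0.8,"dz":11.1,"wx":0,"wy":8.57,"wz":0},{"dx":-0.7,"dy":-0.8,"dz":11.2,"wx":0,"wy":8.57,"wz":0},{"dx":0,"dy":0,"dz":0,"wx":0,"wy":0,"wz":0}]'

```text
time: 3.7
ee_pos: [519.2, -42.2, 191.8]
tool_rot: [0.886, -0.062, 0.459, 0.027]
force: [-0.2, 0.9, -0.9]
gripper_width: 0.4
```

```bash
python3 - <<'E'
from h import *
s=get_state();np.savez('w1.npz',T=tcpT(s));im=cams.capture('wrist');cv2.imwrite('pics/w1.png',im)
print(s['qpos'],s['ee_pos'],(R.from_quat(s['tool_rot']).inv()*goalR()).as_rotvec(degrees=True))
T=tcpT(s)
print('lip pred',proj('w',hood2w(slope(114.9+25.6,45,[200,0,-200]),H),T) if 0 else proj('wrist',hood2w(slope(140.5,45,[200,0,-200]),H),T))
for t in ['lip_edge','mark']:
    for d in cut_out('wrist',t)[:2]: print(t,d['p'],d['rect'])
E
```

```text
[-0.43921302 -0.59836287  2.53767717  0.76665274  0.36850761  0.66664007] [519.15662789 -42.1833428  191.82549514] [-1.69352895  5.32478664  0.43445539]
lip pred [[133.24466941 190.00017087]
 [333.59439708 193.25902692]
 [541.09908481 196.7298353 ]]
lip_edge 0.97 [114.0, 26.1, 460.1, 172.9]
mark 0.93 [59.0, 35.9, 62.4, 46.3]
```

View pics/w1.png

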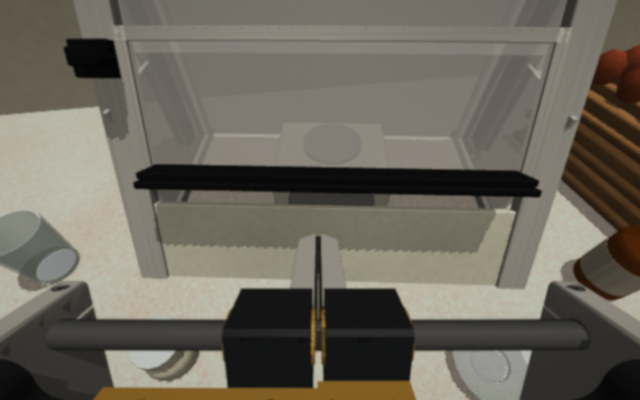

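The wrist view shows the lip's lower edge from (135,186) to (540,194), within 3 px of prediction. The clip is at (66–120, 37–79). The elbow is at its limit here, so the pose stopped 5° short. I'll zoom in on the clip and lip ends.

```bash
python3 - <<'E'
import cv2,numpy as np
a=cv2.imread('pics/w1.png')
z=lambda x,y,w,h:cv2.resize(cv2.convertScaleAbs(a[y:y+h,x:x+w],alpha=1.8,beta=10),(w*6,h*6),interpolation=cv2.INTER_CUBIC)
cv2.imwrite('pics/w1c.png',np.hstack([np.vstack([z(55,28,75,60),]) ,z(125,155,55,60)]))
E
```

```text
(no output)
```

View pics/w1c.png

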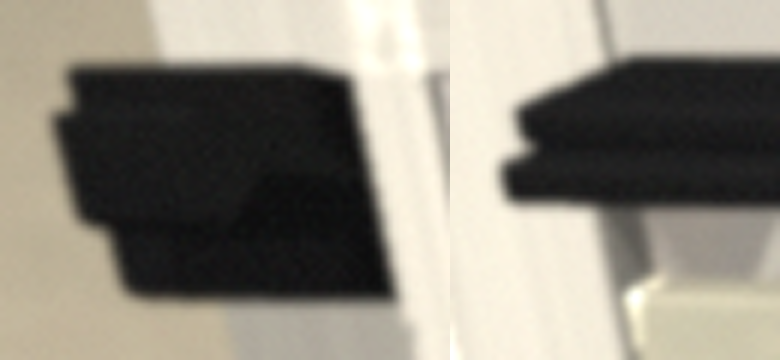

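```bash
python3 - <<'E'
from h import *
T=np.load('w1.npz')['T']
M=T@cams.calibration('wrist')['hand_eye']; c=R.from_euler('z',-H[2]).apply(M[:3,3]-[H[0],H[1],0]); print('cam t,d,y',.5*c[0]+.866*c[2],-.866*c[0]+.5*c[2],c[1])
print('lip L: lower d45, step',proj('wrist',hood2w(slope([140.5,148.5,148.5,156.5,156.5],[45,45,38,38,0],200),H),T).round(1).tolist())
for p in (130,140,150,160,170):
  for d in (38,10,0): print(p,d,proj('wrist',hood2w(slope(114.9+p+np.array([-9,0,16,25]),d,216),H),T).round(1).tolist())
print(proj('wrist',hood2w(slope(114.9+150,38,[216,230,250,270]),H),T).round(1).tolist())
E
```

```text
cam t,d,y 235.58712489557226 316.29463337563027 7.576237705049395
lip L: lower d45, step [[133.2, 190.0], [131.4, 182.3], [135.7, 180.3], [134.0, 172.6], [154.7, 163.6]]
130 38 [[97.5, 87.4], [94.8, 76.6], [90.0, 56.8], [87.2, 45.2]]
130 10 [[117.9, 87.5], [115.8, 77.7], [111.8, 59.7], [109.5, 49.2]]
130 0 [[124.4, 87.5], [122.4, 78.0], [118.6, 60.6], [116.5, 50.5]]
140 38 [[94.5, 75.4], [91.8, 64.3], [86.9, 43.9], [84.0, 32.1]]
140 10 [[115.5, 76.6], [113.3, 66.5], [109.2, 48.0], [106.9, 37.3]]
140 0 [[122.1, 76.9], [120.0, 67.2], [116.2, 49.3], [114.0, 39.0]]
150 38 [[91.5, 63.1], [88.7, 51.7], [83.6, 30.7], [80.7, 18.5]]
150 10 [[113.0, 65.4], [110.8, 55.1], [106.6, 36.1], [104.2, 25.1]]
150 0 [[119.8, 66.1], [117.7, 56.1], [113.8, 37.8], [111.5, 27.2]]
160 38 [[88.4, 50.4], [85.6, 38.7], [80.4, 17.2], [77.3, 4.6]]
160 10 [[110.5, 53.9], [108.2, 43.3], [103.9, 23.9], [101.4, 12.6]]
160 0 [[117.4, 55.0], [115.3, 44.8], [111.3, 26.0], [109.0, 15.1]]
170 38 [[85.3, 37.4], [82.3, 25.3], [77.0, 3.2], [73.9, -9.7]]
170 10 [[107.9, 42.1], [105.5, 31.3], [101.2, 11.4], [98.6, -0.2]]
170 0 [[115.0, 43.6], [112.8, 33.1], [108.7, 13.9], [106.3, 2.8]]
[[88.7, 51.7], [73.2, 51.8], [51.2, 51.8], [29.3, 52.0]]
```

Estimates: the sash is at about 26.5 mm and the pointer at about 139.5 mm. Body bottom and top edges and the arrow's lower edge agree, so about 113 mm of lift is needed. Next I go under the lip.

```bash
cat >> h.py <<'E'
def tdy(p):
    c=R.from_euler('z',-H[2]).apply(np.array(p)-[H[0],H[1],0]); return np.array([.5*c[0]+.866*c[2],-.866*c[0]+.5*c[2],c[1]])
def report(goal=None):
    s=get_state();e=(R.from_quat(s['tool_rot']).inv()*goalR()).as_rotvec(degrees=True)
    print(s['time'],'tdy',tdy(s['ee_pos']).round(1),'rot to go',e.round(2),'F',s['force'].round(1),'q',s['qpos'].round(2))
    if goal is not None: print('tool shift',R.from_quat(s['tool_rot']).inv().apply(hood2w(slope(*goal),H)[0]-s['ee_pos']).round(1))
E
python3 -c "
from h import *
report((118,80,0)); report((118,20,0))"
```

```text
3.85 tdy [138.1 146.6  11.3] rot to go [-1.66  5.29  0.52] F [-0.3  0.6  1.3] q [-0.44 -0.6   2.54  0.76  0.37  0.67]
tool shift [-14.   13.1  67.8]
3.85 tdy [138.1 146.6  11.3] rot to go [-1.66  5.29  0.52] F [-0.3  0.6  1.3] q [-0.44 -0.6   2.54  0.76  0.37  0.67]
tool shift [ -8.5  14.8 127.5]
```

jog_arm --commands '[{"dx":-4,"dy":3,"dz":17,"wx":-0.4,"wy":1.3,"wz":0.1},{"dx":-4,"dy":3,"dz":17,"wx":-0.4,"wy":1.3,"wz":0.1},{"dx":-4,"dy":3,"dz":17,"wx":-0.4,"wy":1.3,"wz":0.1},{"dx":-4,"dy":3,"dz":17,"wx":-0.4,"wy":1.3,"wz":0.1},{"dx":0,"dy":0,"dz":0,"wx":0,"wy":0,"wz":0}]'

```text
time: 4.35
ee_pos: [554.1, -52.4, 156.8]
tool_rot: [0.869, -0.065, 0.489, 0.031]
force: [-0.2, -0.3, 0.4]
gripper_width: 0.5
```

```bash
python3 -c "
from h import *
report((118,20,0))"
```

```text
4.35 tdy [124.8  97.4   7.1] rot to go [-1.24  1.26  0.16] F [-0.2 -0.3  0.4] q [-0.42 -0.35  2.5   1.62  0.24 -0.2 ]
tool shift [-5.1  8.8 77.4]
```

Joint 5 is close to its lower limit, so I yaw the tool 12° left about its own x axis. That keeps the fingers parallel to the lip's underside. I go in while turning.

jog_arm --commands '[{"dx":0,"dy":0,"dz":0,"wx":4,"wy":0,"wz":0},{"dx":0,"dy":1,"dz":0,"wx":4,"wy":0,"wz":0},{"dx":-2,"dy":5,"dz":5,"wx":3,"wy":0.4,"wz":0},{"dx":-2,"dy":6,"dz":10,"wx":0,"wy":0.4,"wz":0},{"dx":-2,"dy":6,"dz":10,"wx":0,"wy":0.4,"wz":0}]'

```text
time: 4.85
ee_pos: [573.0, -69.2, 139.1]
tool_rot: [0.863, -0.017, 0.503, -0.051]
force: [0.9, -0.1, 0.6]
gripper_width: -0.0
```

```bash
python3 -c "
from h import *
report((118,20,0))"
```

```text
4.85 tdy [120.2  70.1  -6.4] rot to go [-12.2   -0.     0.02] F [ 0.9 -0.1  0.6] q [-0.6  -0.19  2.44  1.66  0.58 -0.36]
tool shift [-2.2  4.3 50.3]
```

jog_arm --commands '[{"dx":-0.5,"dy":1,"dz":12,"wx":0,"wy":0,"wz":0},{"dx":-0.5,"dy":1,"dz":12,"wx":0,"wy":0,"wz":0},{"dx":-0.5,"dy":1,"dz":12,"wx":0,"wy":0,"wz":0},{"dx":-0.5,"dy":1,"dz":12,"wx":0,"wy":0,"wz":0},{"dx":0,"dy":0,"dz":0,"wx":0,"wy":0,"wz":0}]'

```text
time: 5.35
ee_pos: [614.1, -68.5, 113.1]
tool_rot: [0.863, -0.017, 0.503, -0.052]
force: [-0.7, 0.4, 0.3]
gripper_width: 0.4
```

```bash
python3 -c "
from h import *
report((128,20,0))
s=get_state();cv2.imwrite('pics/w2.png',cams.capture('wrist'))"
```

```text
5.35 tdy [117.9  22.    1. ] rot to go [-12.32   0.04   0.02] F [-0.7  0.4  0.3] q [-0.54  0.    2.34  1.85  0.55 -0.53]
tool shift [10.1  1.4  1.7]
```

View pics/w2.png

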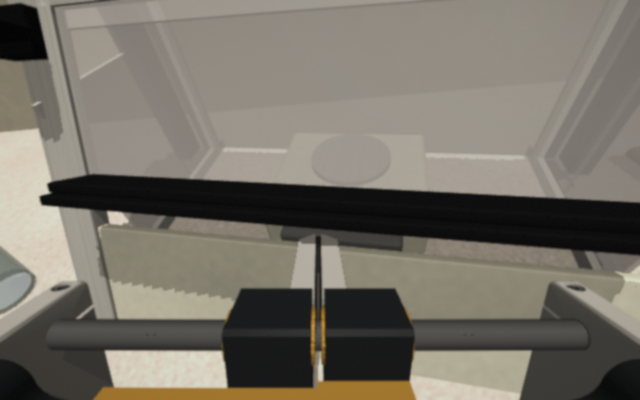

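Fingertips (318,236) sit just below the lip, clear of it. Raising to make contact.

jog_arm --commands '[{"dx":4,"dy":0,"dz":0,"wx":0,"wy":0,"wz":0},{"dx":4,"dy":0,"dz":0,"wx":0,"wy":0,"wz":0},{"dx":4,"dy":0,"dz":0,"wx":0,"wy":0,"wz":0},{"dx":4,"dy":0,"dz":0,"wx":0,"wy":0,"wz":0},{"dx":4,"dy":0,"dz":0,"wx":0,"wy":0,"wz":0}]'

```text
time: 5.9
ee_pos: [622.8, -70.6, 129.7]
tool_rot: [0.863, -0.018, 0.503, -0.051]
force: [-4.2, -0.9, -1.6]
gripper_width: 0.3
```

jog_arm --commands '[{"dx":5,"dy":0,"dz":0,"wx":0,"wy":0,"wz":0},{"dx":5,"dy":0,"dz":0,"wx":0,"wy":0,"wz":0},{"dx":5,"dy":0,"dz":0,"wx":0,"wy":0,"wz":0},{"dx":5,"dy":0,"dz":0,"wx":0,"wy":0,"wz":0},{"dx":5,"dy":0,"dz":0,"wx":0,"wy":0,"wz":0}]'

```text
time: 6.4
ee_pos: [636.0, -72.7, 152.3]
tool_rot: [0.862, -0.018, 0.503, -0.051]
force: [-3.8, -0.2, -1.9]
gripper_width: 0.4
```

```bash
python3 -c "
from h import *
report((160,20,0))"
```

```text
6.4 tdy [163.   22.3   0.4] rot to go [-12.18  -0.05  -0.  ] F [-3.8 -0.2 -1.9] q [-0.51 -0.04  2.28  1.7   0.52 -0.35]
tool shift [-3.   0.9  2.2]
```

jog_arm --commands '[{"dx":5,"dy":0,"dz":0,"wx":0,"wy":0,"wz":0},{"dx":5,"dy":0,"dz":0,"wx":0,"wy":0,"wz":0},{"dx":5,"dy":0,"dz":0,"wx":0,"wy":0,"wz":0},{"dx":5,"dy":0,"dz":0,"wx":0,"wy":0,"wz":0},{"dx":5,"dy":0,"dz":0,"wx":0,"wy":0,"wz":0}]'

```text
time: 6.9
ee_pos: [648.3, -74.8, 174.0]
tool_rot: [0.862, -0.018, 0.503, -0.051]
force: [-2.7, 0.6, -1.9]
gripper_width: 0.2
```

jog_arm --commands '[{"dx":5,"dy":0,"dz":0,"wx":0,"wy":0,"wz":0},{"dx":5,"dy":0,"dz":0,"wx":0,"wy":0,"wz":0},{"dx":5,"dy":0,"dz":0,"wx":0,"wy":0,"wz":0},{"dx":5,"dy":0,"dz":0,"wx":0,"wy":0,"wz":0},{"dx":5,"dy":0,"dz":0,"wx":0,"wy":0,"wz":0}]'

```text
time: 7.4
ee_pos: [660.7, -76.9, 195.7]
tool_rot: [0.862, -0.018, 0.503, -0.051]
force: [-1.2, -1.2, -3.9]
gripper_width: 0.4
```

jog_arm --commands '[{"dx":5,"dy":0,"dz":0,"wx":0,"wy":0,"wz":0},{"dx":4,"dy":0,"dz":0,"wx":0,"wy":0,"wz":0},{"dx":3,"dy":0,"dz":0,"wx":0,"wy":0,"wz":0},{"dx":0,"dy":0,"dz":0,"wx":0,"wy":0,"wz":0}]'

```text
time: 7.8
ee_pos: [666.9, -77.8, 206.8]
tool_rot: [0.862, -0.017, 0.504, -0.051]
force: [-0.4, -0.5, -0.3]
gripper_width: 0.8
```

```bash
cat > look.py <<'E'
from h import *
import sys
n=sys.argv[1]
report((240,22,0))
s=get_state();T=tcpT(s);np.savez(n+'.npz',T=T)
a=cams.capture('wrist');cv2.imwrite(f'pics/{n}.png',a);b=cams.capture('top');cv2.imwrite(f'pics/{n}t.png',b)
d=cut_out('wrist','mark');print([(x['p'],x['rect']) for x in d[:2]])
z=lambda a,x,y,w,h,k:cv2.resize(cv2.convertScaleAbs(a[y:y+h,x:x+w],alpha=1.8,beta=10),(w*k,h*k),interpolation=cv2.INTER_CUBIC)
cv2.imwrite(f'pics/{n}c.png',np.vstack([z(a,0,0,400,300,2)[:, :780][:300+150],np.zeros((0,780,3),np.uint8)]) )
cv2.imwrite(f'pics/{n}tc.png',z(b,240,80,130,70,6))
E
python3 look.py w3
```

```text
7.8 tdy [225.8  22.4   0.4] rot to go [-1.22e+01 -1.40e-01  1.00e-02] F [-0.4 -0.5 -0.3] q [-0.49 -0.08  2.19  1.49  0.49 -0.09]
tool shift [14.2  0.5  0.3]
[(0.78, [1.4, 151.6, 76.0, 48.3])]
```

View pics/w3.png

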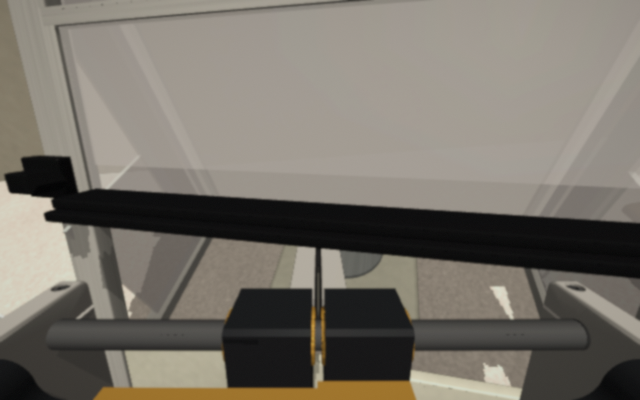

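```bash
python3 - <<'E'
from h import *
T=np.load('w3.npz')['T']
for p in (135,138,141): print('clip',p,[proj('wrist',hood2w(slope(114.9+p+np.array([-9,0,16,25]),d,216),H),T).round(1).tolist() for d in (38,0)])
for s in (115,118,121,124): print('lip',s,proj('wrist',hood2w(slope(114.9+s+np.array([0,8,8,16]),[45,45,38,38],200),H),T).round(1).tolist())
a=cv2.imread('pics/w3.png')[145:235,0:130]
cv2.imwrite('pics/w3c.png',cv2.resize(cv2.convertScaleAbs(a,alpha=2.2,beta=15),None,fx=6,fy=6,interpolation=cv2.INTER_CUBIC))
E
```

```text
clip 135 [[[34.8, 212.4], [31.6, 200.9], [25.8, 179.8], [22.4, 167.5]], [[83.0, 199.6], [80.7, 189.5], [76.6, 171.2], [74.2, 160.6]]]
clip 138 [[[33.7, 208.6], [30.5, 197.0], [24.6, 175.7], [21.2, 163.4]], [[82.2, 196.2], [79.9, 186.1], [75.8, 167.7], [73.4, 157.0]]]
clip 141 [[[32.7, 204.8], [29.4, 193.1], [23.5, 171.7], [20.1, 159.2]], [[81.5, 192.9], [79.2, 182.7], [75.0, 164.2], [72.6, 153.4]]]
lip 115 [[45.0, 231.1], [42.1, 220.7], [52.3, 217.7], [49.6, 207.4]]
lip 118 [[43.9, 227.2], [41.0, 216.8], [51.3, 213.8], [48.6, 203.5]]
lip 121 [[42.8, 223.3], [40.0, 212.8], [50.3, 210.0], [47.6, 199.5]]
lip 124 [[41.8, 219.4], [38.9, 208.8], [49.3, 206.1], [46.5, 195.5]]
```

View pics/w3c.png

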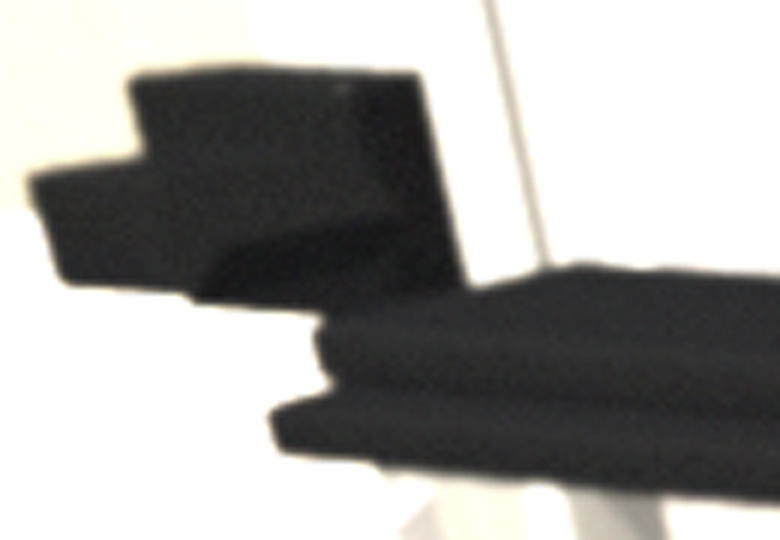

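The arrow's outer face spans about (5,175)–(11,192), and the lip's lower step is at (45,214)–(47,220). Fitting these gives a sash of about 121.6 mm and a pointer of about 138.5–139.5 mm. I push 12 mm more, slowly (the finger may first close a small gap), then look again.

jog_arm --commands '[{"dx":3,"dy":0,"dz":0,"wx":0,"wy":0,"wz":0},{"dx":3,"dy":0,"dz":0,"wx":0,"wy":0,"wz":0},{"dx":2,"dy":0,"dz":0,"wx":0,"wy":0,"wz":0},{"dx":2,"dy":0,"dz":0,"wx":0,"wy":0,"wz":0},{"dx":2,"dy":0,"dz":0,"wx":0,"wy":0,"wz":0}]'

```text
time: 8.45
ee_pos: [672.2, -78.5, 216.0]
tool_rot: [0.862, -0.017, 0.503, -0.051]
force: [-2.9, 0.8, -0.7]
gripper_width: 0.7
```

```bash
python3 - <<'E'
from h import *
report((240,22,0))
s=get_state();T=tcpT(s);np.savez('w4.npz',T=T)
a=cams.capture('wrist');cv2.imwrite('pics/w4.png',a)
for p in (137,140): print('arrow mid',p,proj('wrist',hood2w(slope(114.9+p+8,38,[216,230,245]),H),T).round(1).tolist())
for q in (128,131,134): print('lip lowstep mid',q,proj('wrist',hood2w(slope(114.9+q+4,45,200),H),T).round(1).tolist())
a=a[145:235,0:130]
cv2.imwrite('pics/w4c.png',cv2.resize(cv2.convertScaleAbs(a,alpha=2.2,beta=15),None,fx=6,fy=6,interpolation=cv2.INTER_CUBIC))
E
```

```text
8.45 tdy [236.5  22.4   0.6] rot to go [-12.21  -0.03  -0.  ] F [-2.9  0.8 -0.7] q [-0.48 -0.09  2.18  1.44  0.49 -0.04]
tool shift [3.5 0.7 0.3]
arrow mid 137 [[32.1, 201.8], [17.9, 200.7], [3.2, 199.6]]
arrow mid 140 [[31.0, 197.9], [16.8, 196.9], [2.1, 195.8]]
lip lowstep mid 128 [[43.0, 222.9]]
lip lowstep mid 131 [[41.9, 219.0]]
lip lowstep mid 134 [[40.8, 215.0]]
```

View pics/w4c.png

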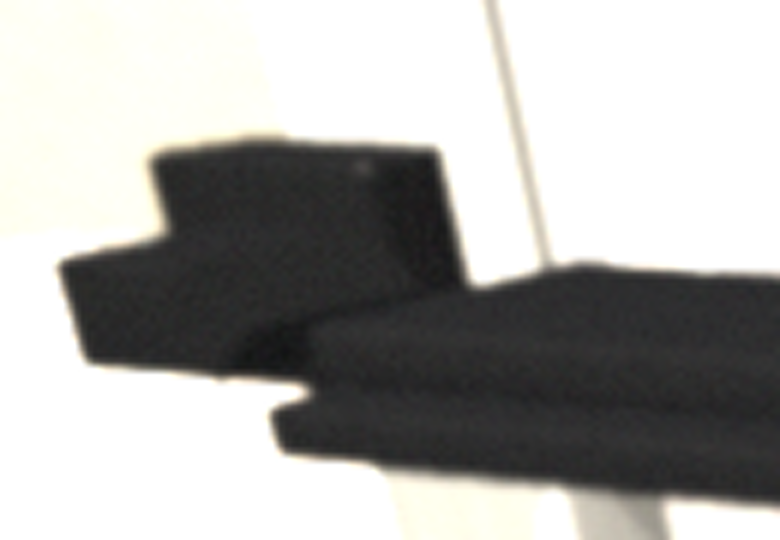

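The lip kept its place relative to the hand, so contact held with no coasting. The sash is at about 132.3 mm and the pointer at about 139.4 mm. About 7 mm remains.

jog_arm --commands '[{"dx":2,"dy":0,"dz":0,"wx":0,"wy":0,"wz":0},{"dx":2,"dy":0,"dz":0,"wx":0,"wy":0,"wz":0},{"dx":1,"dy":0,"dz":0,"wx":0,"wy":0,"wz":0},{"dx":0.5,"dy":0,"dz":0,"wx":0,"wy":0,"wz":0},{"dx":0,"dy":0,"dz":0,"wx":0,"wy":0,"wz":0}]'

```text
time: 9.0
ee_pos: [675.1, -79.0, 221.1]
tool_rot: [0.862, -0.017, 0.504, -0.051]
force: [-1.3, 2.3, -2.1]
gripper_width: 0.8
```

```bash
cat > l5.py <<'E'
from h import *
import sys
n=sys.argv[1]
report((240,22,0))
s=get_state();T=tcpT(s);np.savez(n+'.npz',T=T)
a=cams.capture('wrist');cv2.imwrite(f'pics/{n}.png',a)
for p in (137,140): print('arrow mid',p,proj('wrist',hood2w(slope(114.9+p+8,38,[216,230,245]),H),T).round(1).tolist())
for q in (135,138,141): print('lip lowstep mid',q,proj('wrist',hood2w(slope(114.9+q+4,45,200),H),T).round(1).tolist())
a=a[145:235,0:130]
cv2.imwrite(f'pics/{n}c.png',cv2.resize(cv2.convertScaleAbs(a,alpha=2.2,beta=15),None,fx=6,fy=6,interpolation=cv2.INTER_CUBIC))
E
python3 l5.py w5
```

```text
9.0 tdy [242.3  22.4   0.6] rot to go [-12.21  -0.07   0.  ] F [-1.3  2.3 -2.1] q [-0.48 -0.09  2.17  1.43  0.49 -0.01]
tool shift [-2.3  0.7  0.3]
arrow mid 137 [[34.1, 209.3], [20.1, 208.1], [5.4, 206.9]]
arrow mid 140 [[33.0, 205.5], [19.0, 204.3], [4.3, 203.2]]
lip lowstep mid 135 [[42.5, 221.4]]
lip lowstep mid 138 [[41.5, 217.5]]
lip lowstep mid 141 [[40.4, 213.5]]
```

View pics/w5c.png

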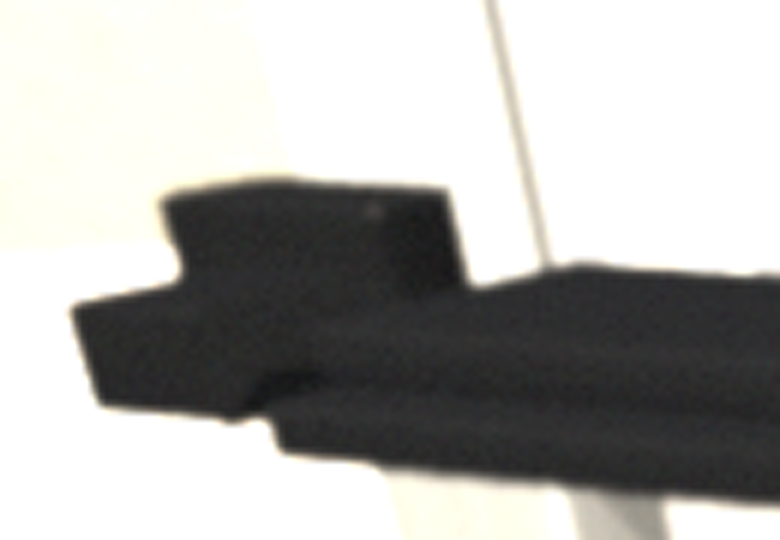

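The lip is at about 138.2 mm and the arrow at about 139.6 mm. Comparing lower edges directly, (39,214) against (47,220), leaves about 1.5–1.9 mm. Nudging 1.5 mm.

jog_arm --commands '[{"dx":0.8,"dy":0,"dz":0,"wx":0,"wy":0,"wz":0},{"dx":0.7,"dy":0,"dz":0,"wx":0,"wy":0,"wz":0},{"dx":0,"dy":0,"dz":0,"wx":0,"wy":0,"wz":0}]'

```text
time: 9.35
ee_pos: [675.7, -79.2, 222.2]
tool_rot: [0.862, -0.017, 0.503, -0.051]
force: [-1.4, 3.1, -2.2]
gripper_width: 0.3
```

```bash
python3 l5.py w6
```

```text
9.35 tdy [243.6  22.4   0.5] rot to go [-12.2   -0.05  -0.  ] F [-1.4  3.1 -2.2] q [-0.48 -0.09  2.16  1.42  0.49 -0.01]
tool shift [-3.6  0.6  0.3]
arrow mid 137 [[34.5, 210.9], [20.4, 209.7], [5.8, 208.5]]
arrow mid 140 [[33.4, 207.1], [19.3, 206.0], [4.7, 204.8]]
lip lowstep mid 135 [[42.9, 223.1]]
lip lowstep mid 138 [[41.8, 219.2]]
lip lowstep mid 141 [[40.7, 215.2]]
```

View pics/w6c.png

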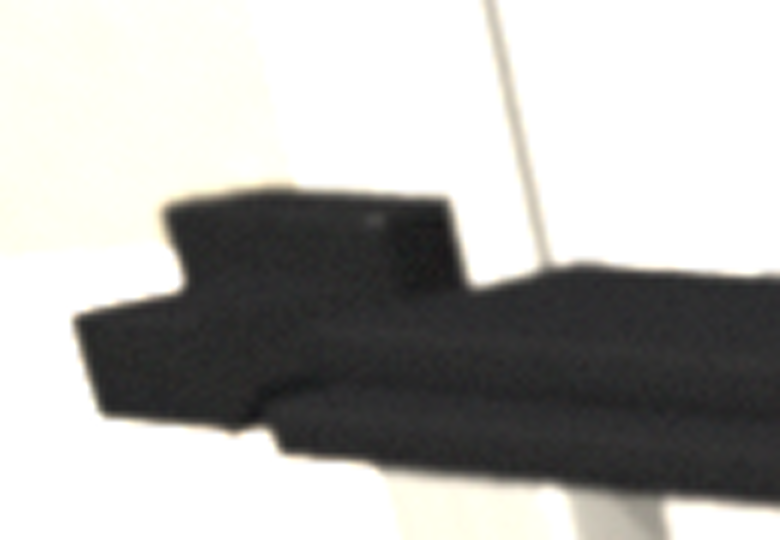

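Level: the arrow's lower edge at (40,216.7) and the lip's at (46.7,220.3) differ by the 3.7 px expected when flush. Now I drop away and back out.

jog_arm --commands '[{"dx":-4,"dy":0,"dz":0,"wx":0,"wy":0,"wz":0},{"dx":-5,"dy":0,"dz":0,"wx":0,"wy":0,"wz":0},{"dx":-3,"dy":0,"dz":-10,"wx":0,"wy":0,"wz":0},{"dx":0,"dy":0,"dz":-20,"wx":0,"wy":0,"wz":0},{"dx":0,"dy":0,"dz":-20,"wx":0,"wy":0,"wz":0}]'

```text
time: 9.9
ee_pos: [625.9, -82.3, 236.4]
tool_rot: [0.862, -0.018, 0.503, -0.051]
force: [1.0, 0.4, 0.2]
gripper_width: 0.5
```

jog_arm --commands '[{"dx":0,"dy":0,"dz":-20,"wx":0,"wy":0,"wz":0},{"dx":0,"dy":0,"dz":-20,"wx":0,"wy":0,"wz":0},{"dx":0,"dy":0,"dz":-20,"wx":0,"wy":0,"wz":0},{"dx":0,"dy":0,"dz":-10,"wx":0,"wy":0,"wz":0},{"dx":0,"dy":0,"dz":0,"wx":0,"wy":0,"wz":0}]'

```text
time: 10.4
ee_pos: [565.3, -87.7, 272.1]
tool_rot: [0.862, -0.018, 0.505, -0.049]
force: [0.4, -0.5, 0.0]
gripper_width: 0.4
```

```bash
python3 - <<'E'
from h import *
report()
T=tcpT(get_state());a=cams.capture('wrist');cv2.imwrite('pics/w7.png',a)
print(proj('wrist',hood2w(slope(114.9+139.5,[38,45],[216,200]),H),T))
b=cams.capture('top');cv2.imwrite('pics/t7.png',b)
z=lambda a,x,y,w,h,k:cv2.resize(cv2.convertScaleAbs(a[y:y+h,x:x+w],alpha=2,beta=10),(w*k,h*k),interpolation=cv2.INTER_CUBIC)
p=proj('wrist',hood2w(slope(114.9+139.5,38,216),H),T)[0].astype(int); x=max(p[0]-50,0);y=max(p[1]-40,0)
print(x,y)
cv2.imwrite('pics/f7.png',np.vstack([z(a,x,y,130,55,6)[:330],cv2.resize(z(b,180,0,360,290,1),(780,628))[80:330]]))
E
```

```text
10.4 tdy [233.  140.5 -25.9] rot to go [-12.03  -0.25   0.04] F [ 0.4 -0.5  0. ] q [-0.66 -0.51  2.38  1.14  0.7   0.25]
[[129.78974138 175.28672632]
 [136.85411311 176.95091142]]
79 135
```

View pics/f7.png

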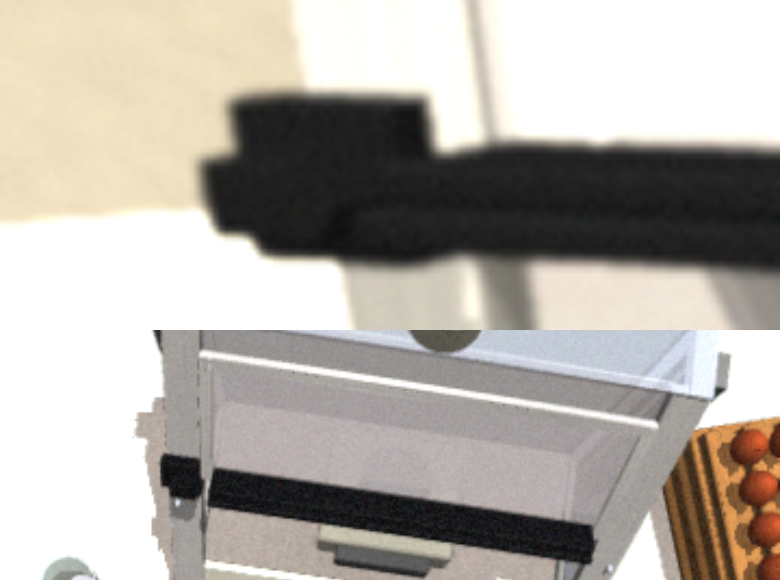

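The final view has the hand clear. The lip's lower end is at about (136.5,176.7) against (136.9,177.0) predicted when level. The arrow's lower edge is at about (116,174), also as predicted. Handing in.

```bash
python3 -c "
from rig import arm; print(arm.close_job())"
```

```text
the job is handed in; nothing more can be done
None
```

The window is up with its lip level with the pointer clip, and the job was handed in at about 10.5 s. I pushed with the shut fingertips from under the middle of the lip, in small steps, then lowered the hand and backed it out about 120 mm.

- **Level:** The last wrist view before backing out put the sash at about 139.5 mm and the pointer at 139.5–139.9 mm. After backing out, both lower edges were within half a pixel of where they should be when level. I trust this to about 1 mm.
- **Forces:** The wrist read 5 N or less at every check and about 0 N after backing out.
- **Pointer and bench items:** The hand never came near them. The last top view shows the clip still on the jamb. I did not re-measure the jar, dish, beaker, bottle or egg cup.
- **Arm limits:** At the first approach pose the elbow reached its range limit and the arm stopped 5° short. Later joint 5 came close to its lower limit, so I pushed with the hand yawed 12°. The fingers stayed parallel to the underside of the lip.

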